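Thread the axle of a bench reel stand

ROBOT

A 6-joint arm with a two-finger parallel gripper is mounted at the origin on the work surface. World frame = base frame: x ahead of the robot, y to its left, z up, the work surface at z = 0. Lengths are in m, angles in rad, forces in N, time in s.
With the tool pointing down it reaches from about 0.35 to 0.975 m from the base axis. Payload 4.9 kg.
Tool frame: the origin (TCP) lies at the very end of the fingers, on their centre line; the grasp point (between the pads) lies 19 mm behind it; z points along the fingers, y is the direction in which the jaws open and shut (so a half turn about z gives the same grasp; the last joint's range is limited). The gripper opens to 85 mm and grips with 20 to 120 N. Pads are 22 mm wide; open, the fingers measure 114 mm over their backs; the gripper's body (76 mm by 85 mm) begins 54 mm behind the grasp point. The pads swing forward as they close: fully open they stand 13 mm farther back than shut.
Start: joints at [-1.431, 0.053, 1.613, -0, 1.476, -0.119], TCP at [0.16, -0.604, 0.231] pointing down, gripper open.
Joint ranges: [-3.01, 3.01], [-1.01, 2.22], [0.06, 2.58], [-1.02, 4.17], [0.09, 2.62], [-3.14, 3.14]. Speed limits (rad/s): [2.57, 2.57, 3.14, 3.14, 3.14, 3.14].

INTERFACE

Orientations are given as a unit quaternion [w, x, y, z].
In Python, from plant import state, eyes, job_done gives the robot as it stands.
- The arm moves only by the tool apply_moves, never from a script. Its argument "commands" is a list of rows, each an object with "linear": the shift along the tool's x, y, z in m, a list of three; "delta_rot": the turn, a rotation vector about the tool's x, y, z in degrees, a list of three; "fingers": the closure in counts, from 0 (fully open) to 255 (shut). In form: [{"linear": [x, y, z], "delta_rot": [wx, wy, wz], "fingers": fingers}, ...]. A call has exactly 8 rows; each row is the pose to reach, as a shift and turn from the pose commanded when the call began, along the tool's axes at that moment; what a row does not reach only later rows make up. A row lasts 1/10 s, in which the tool goes at most 50 mm and 8.59 degrees, less where a joint would pass 70% of its speed; a pose out of reach is approached as far as the arm can. A call with a gripper value outside its range is refused whole. The fingers move at their own pace and stop on an object; the grip force is fixed at half the most. Time passes only in rows, so rows that repeat a pose let the fingers close, or fill a call up. It gives the time, the measured TCP pose, the force and the opening at its end, in the units of the state.
- state(): the state, without advancing time (a new reading comes with each control period).
- eyes.grab_frame(name): name is "scene" or "top"; returns the picture (420x560x3 uint8, red, green, blue); there is no depth.
- eyes.camera_params(name): a dict with "fx", "fy", "cx", "cy" (pixels), "position" and "rotation" of the camera in the world. Camera axes: x right, y down, z forward; pixel columns grow to the right and rows downward; lengths in m; the calibration is good to about 2 mm. A picture is of the moment at which its call begins. camera_params takes no time and is no camera call.
- job_done(): hands the job in, once; it reports no verdict.
The state is a dict: "time": time; "joint_pos": joint angles; "joint_vel": joint speeds; "joint_efforts": joint torques, N m; "tool_pos": TCP position; "tool_rot": TCP orientation; "contact_force": force on the tool from outside, world axes, zero at the start; "ft_torque": the same for the moment, N m; "gripper_width": opening from 0.0 (shut) to 1.0 (fully open).
Only numpy, scipy, OpenCV 4.12 (cv2) and the standard library are available. Lean on these libraries where they do the work, as an engineer would, in place of code of your own. Each camera call takes 0.05 s, during which the arm holds its last target.

TASK

Lock the two thread reels into the reel stand: take the axle by its square wooden handle, thread it from the stand's left-hand end (as the robot sees it) through the end plate, first reel, middle plate, second reel and far plate, and push it fully home so that the handle rests against the end plate, then let go. The plate row has been re-clamped a little off the middle of the base, so feel for the hole. Leave the shoe last, the jar and the cone of thread where they are.

Things in the scene. Friction and masses are not known exactly. Their poses are not given: they have to be found in the camera images.
- axle_grip (a point): centre of the axle's square wooden handle, 24 x 24 mm across, 50 mm long along x; x points along the rod to its nose, z up. At the start the axle (about 90 g) lies level, handle flat on the table (centre 12 mm up), its rod in a fixed low notched wooden block, 16 mm high, 50 mm across the rod, 30 mm along it, 145 mm from this point towards the nose
- axle_tip (a point): end of the axle's nose, on its axis, same axes as axle_grip, 192 mm along +x from it. The steel rod is 10 mm in diameter and stands 167 mm out of the handle's front face (25 mm from the handle's centre); its last 5 mm taper to a flat 8 mm nose.
- stand: grey base of the reel stand, fixed: 190 (x) x 130 (y) x 12 (z) mm, origin at the centre of its underside. x is the direction of threading, from left end plate to far plate (towards the robot's right), z up. Three fixed plywood plates stand across x, 8 mm thick, 76 mm wide, tops 76 mm above the table, centred at x = -71, 0, +71 mm, each with a 12.5 mm round hole; the holes are in line along x
- stand_entry (a point): point on the outer face of the left end plate (x = -75 mm of the base), at the height of the holes (44 mm above the table), over the middle of the base; axes as the base. The true hole line is parallel to x but lies anywhere up to 11 mm to either side (+-y) of this point, as the plate row was clamped: look or feel for it. When home, the handle's front face meets this face and the nose is 167 mm past it
- reel_a_center (a point): centre of the first thread reel (between end plate and middle plate), on its bore axis; x axis along the bore. 46 mm long, flanges 64 mm in diameter, bore 32 mm; 110 g, lying loose on the base between two low lips, bore about 43 mm above the table; it can roll or slide a few mm when the nose pushes it aside
- reel_b_center (a point): centre of the second thread reel (between middle and far plate), the same as the first
- last: bystander: a yellow plastic shoe last, 240 mm long, 120 mm high, origin under its middle
- jar: bystander: a glue jar, 70 mm in diameter, 85 mm high, origin under its centre
- cone: bystander: an upright cone of thread, 68 mm in diameter at the foot, 110 mm high, origin under its centre
There are look-alikes about, which are no part of the job. Leave any green, purple or red look-alike of the part that bears reel_b_center alone.

How it is judged:
By the outcome, as a careful person would: the job done as asked, in the order asked, and still so for the second after the job is handed in, with the robot touching nothing.
It also fails if it takes over 58 s, if anything falls off the work surface, if the arm or the gripper's body presses on something with over 40 N, if the wrist force passes 120 N, or if a joint passes its speed limit or range.

## Working session

There is one attempt and no reset: what is moved stays moved. The work goes in short steps, Python scripts to look and compute and a tool call to move; the robot and the scene stay as the last step left them, time stands still between calls to the robot, and variables do not carry over. Pictures are saved under pics/ and viewed, and the job is handed in when it is done.

Besides the shell and the picture viewer there is one more tool, called after "Call:" by a JSON object that holds its "method" and its "body". apply_moves: Moves the arm, as the interface text tells. Its arguments: {"type":"object","properties":{"commands":{"type":"array","items":{"type":"object","properties":{"linear":{"type":"array","items":{"type":"number"}},"delta_rot":{"type":"array","items":{"type":"number"}},"fingers":{"type":"number"}}}}},"required":["commands"]}

```bash
ls; mkdir -p pics; python3 - <<'E'
from plant import state, eyes
import cv2,json
for n in("scene","top"):
    im=eyes.grab_frame(n); cv2.imwrite(f"pics/{n}0.png",im[:,:,::-1]); print(n,eyes.camera_params(n))
print(state())
E
```

```text
pics
scene {'fx': 397.25914584686416, 'fy': 397.25914584686416, 'cx': 286.8149799359818, 'cy': 205.1776355455704, 'position': array([ 1.14762924, -0.53464605,  0.84966893]), 'rotation': array([-0.33524823,  0.84919495,  0.37573071, -0.15906913])}
top {'fx': 440.1191568686425, 'fy': 440.1191568686425, 'cx': 282.42348232703586, 'cy': 221.52710417892968, 'position': array([ 0.46413997, -0.04220405,  0.93320771]), 'rotation': array([-0.06057902,  0.71260208, -0.69803696,  0.03567713])}
{'time': 0.1, 'joint_pos': array([-1.43099366e+00,  5.33091719e-02,  1.61417242e+00,  2.89551759e-05,
        1.47603783e+00, -1.18946347e-01]), 'joint_vel': array([ 0.00020581, -0.00165594, -0.00251616,  0.00058028, -0.00041662,
        0.00015429]), 'joint_efforts': array([-3.52496545e-04, -3.94904995e+01, -3.71365070e+01, -1.36366102e-04,
        3.96597301e-03,  7.18234389e-06]), 'tool_pos': array([ 0.15987891, -0.60360521,  0.23016522]), 'tool_rot': array([-9.63480842e-04,  9.91642503e-01,  1.29012468e-01,  4.36440052e-06]), 'contact_force': array([ 0.95920975, -1.29258295, -0.7757416 ]), 'ft_torque': array([-0.03495218, -0.0405809 ,  0.03064591]), 'gripper_width': 0.9995918977700208}
```

View pics/scene0.png

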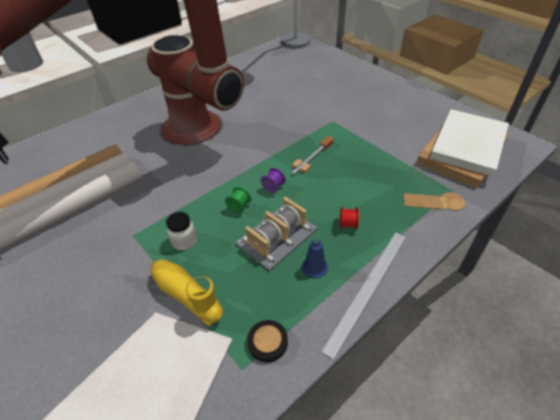

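View pics/top0.png

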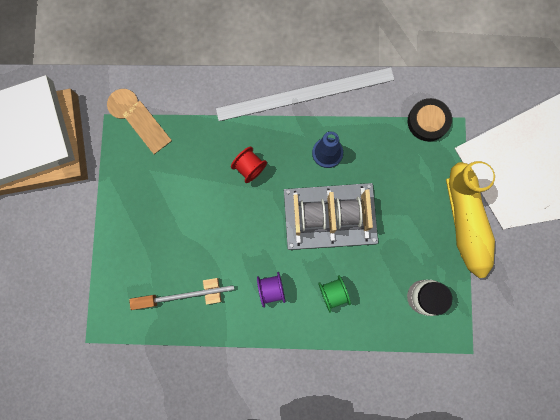

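The top view shows the axle handle at (142,302), the rod running through the notched block (211,292) to the nose at about (236,288), and the stand around (332,216). The look-alike reels are purple (271,290), green (336,294) and red (249,165). The only other long rod is the ruler (305,93), and the wooden spoon (140,120) is the other wooden item. The orange-brown handle on the steel rod is the axle. Next I'll crop in close.

```bash
cat >h.py <<'E'
import numpy as np,cv2
from scipy.spatial.transform import Rotation as R
from plant import state, eyes
def cam(n):
    p=eyes.camera_params(n); q=p['rotation']; return p,R.from_quat([q[1],q[2],q[3],q[0]]).as_matrix()
def back(n,u,v,z):
    p,M=cam(n); d=M@np.array([(u-p['cx'])/p['fx'],(v-p['cy'])/p['fy'],1]); c=p['position']; return c+d*(z-c[2])/d[2]
def proj(n,X):
    p,M=cam(n); c=M.T@(np.array(X)-p['position']); return np.array([p['fx']*c[0]/c[2]+p['cx'],p['fy']*c[1]/c[2]+p['cy']])
def crop(im,x0,y0,w,h,s,name):
    c=cv2.resize(im[y0:y0+h,x0:x0+w],None,fx=s,fy=s,interpolation=cv2.INTER_CUBIC); cv2.imwrite(name,c)
E
python3 - <<'E'
from h import *
t=cv2.imread('pics/top0.png'); s=cv2.imread('pics/scene0.png')
crop(t,120,270,130,50,6,'pics/c_ax.png'); crop(t,275,175,115,80,6.5,'pics/c_st.png'); crop(s,225,190,100,80,7,'pics/c_ss.png')
E
```

```text
(no output)
```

View pics/c_ax.png

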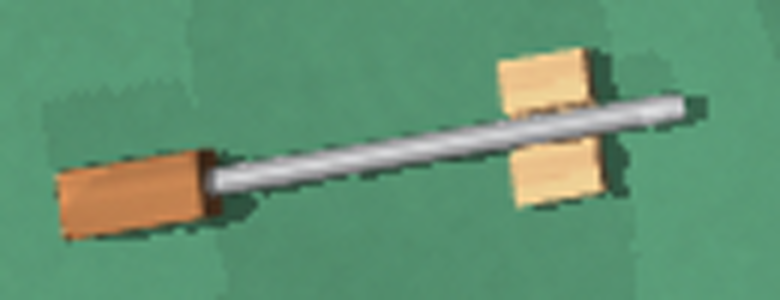

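View pics/c_st.png

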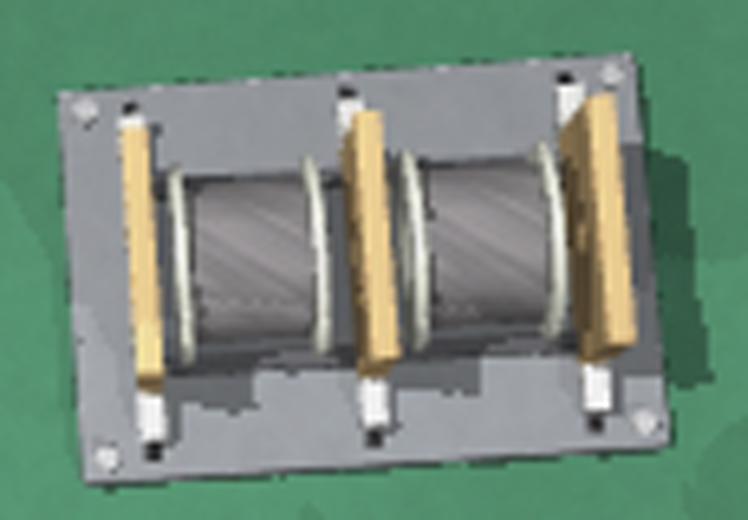

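View pics/c_ss.png

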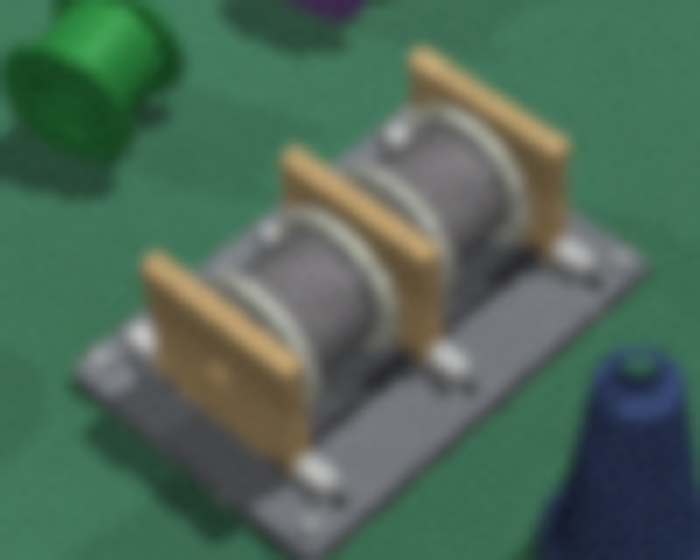

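```bash
cat >m.py <<'E'
from h import *
from scipy.optimize import least_squares
def pts(l,s,x0,y0,z,n='top'): return np.array([back(n,(a+.5)/s-.5+x0,(b+.5)/s-.5+y0,z) for a,b in l])[:,:2]
def rect(P,L,W):
    # P order: in image TL,TR,BR,BL ; local x right(image) , y up
    Q=np.array([[-L/2,W/2],[L/2,W/2],[L/2,-W/2],[-L/2,-W/2]])
    f=lambda p:(Q@np.array([[np.cos(p[2]),np.sin(p[2])],[-np.sin(p[2]),np.cos(p[2])]])+p[:2]-P).ravel()
    r=least_squares(f,[*P.mean(0),-np.pi/2]); return r.x,np.abs(r.fun).max()
B=pts([(60,93),(628,55),(668,443),(87,485)],6.5,275,175,.012); print('base',rect(B,.19,.13))
b,_=rect(B,.19,.13)
H=pts([(57,173),(198,152),(208,218),(66,240)],6,120,270,.024); print('handle',rect(H,.05,.024))
A=pts([(215,181),(684,107)],6,120,270,.012); d=A[1]-A[0]; print('rod',A,np.hypot(*d),np.arctan2(d[1],d[0]))
ex=np.array([np.cos(b[2]),np.sin(b[2])]); ey=np.array([-ex[1],ex[0]])
for nm,l in (('L',[(122,127),(148,127),(162,383),(137,386)]),('M',[(357,113),(381,110),(398,360),(372,372)]),('R',[(585,97),(613,95),(635,345),(608,352)])):
    P=pts(l,6.5,275,175,.076)-b[:2]; print(nm,(P@ex*1000).round(1),(P@ey*1000).round(1), (P@ey).mean()*1000)
en=b[:2]-.075*ex; print('entry',en)
for o in(-11,0,11): print(proj('top',[*(en+ey*o/1000),.044]))
E
python3 m.py
```

```text
base (array([ 0.60441882, -0.10824395, -1.48105772]), np.float64(0.0020089301150627015))
handle (array([ 0.41572384,  0.27725086, -1.39140524]), np.float64(0.0009590799165287156))
rod [[0.42081359 0.2527401 ]
 [0.45003424 0.09019164]] 0.16515401392655066 -1.392930267209339
L [-74.1 -66.2 -67.6 -75.1] [ 39.   38.4 -40.2 -40.6] -0.832694168967361
M [-2.5  4.9  3.7 -4.4] [ 38.1  38.5 -38.2 -41.3] -0.7555900095223209
R [66.8 75.3 74.7 66.5] [ 37.9  37.9 -38.7 -40.3] -0.7952972408613312
entry [ 0.59769745 -0.03354574]
[294.75239965 221.27325983]
[294.37232779 215.95114934]
[293.99353894 210.64700468]
```

```bash
cat >>m.py <<'E'
print('---')
p,M=cam('scene')
def onplane(u,v,X):  # plane base-x = X
    d=M@np.array([(u-p['cx'])/p['fx'],(v-p['cy'])/p['fy'],1]); c=p['position']
    t=(X-(c[:2]-b[:2])@ex)/(d[:2]@ex); w=c+d*t; return (w[:2]-b[:2])@ey*1000,w[2]*1000
for a in [(217,372),(147,265),(300,378),(303,465),(160,345)]:
    print(a,onplane((a[0]+.5)/7-.5+225,(a[1]+.5)/7-.5+190,.075))
Bs=pts([(75,375),(310,560),(650,265)],7,225,190,.012,'scene'); print((Bs-b[:2])@ex*1000,(Bs-b[:2])@ey*1000)
print((B-b[:2])@ex*1000,(B-b[:2])@ey*1000)
E
python3 m.py | sed '1,/---/d'
python3 - <<'E'
from h import *
s=cv2.imread('pics/scene0.png')
crop(s,235,220,40,40,14,'pics/c_h.png')
E
```

```text
(217, 372) (np.float64(1.3304563194380603), np.float64(45.10915662467385))
(147, 265) (np.float64(-31.64263623491629), np.float64(79.64316026554575))
(300, 378) (np.float64(47.08344484401082), np.float64(80.84591665793216))
(303, 465) (np.float64(44.58788009929674), np.float64(27.510475097994757))
(160, 345) (np.float64(-30.735950108562868), np.float64(34.03033915073572))
[ 96.14282245  95.66533837 -93.27859863] [-58.55707833  67.58473499  68.79833073]
[-93.25903073  92.86076717  93.6277475  -93.22948394] [ 64.735519    63.64207441 -63.91456848 -64.46302494]
```

View pics/c_h.png

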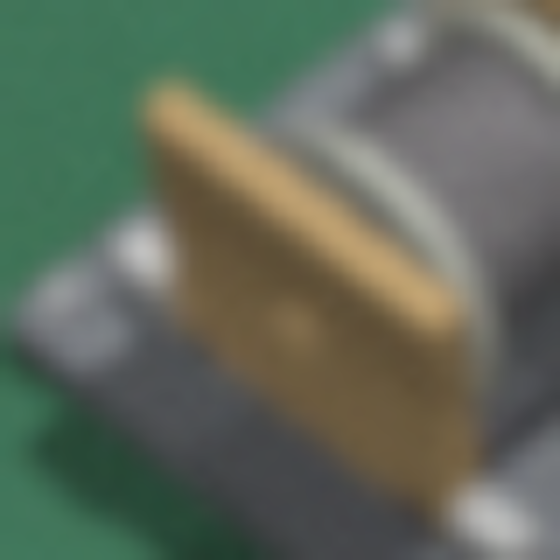

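```bash
cat >>h.py <<'E'
def Rt(q): return R.from_quat([q[1],q[2],q[3],q[0]])
def plan(x,y,z,yaw,tilt=None):
    s=state(); C=Rt(s['tool_rot']); cy,sy=np.cos(yaw),np.sin(yaw)
    T=R.from_matrix(np.array([[cy,sy,0],[sy,-cy,0],[0,0,-1]]))
    l=C.inv().apply(np.array([x,y,z])-s['tool_pos']); r=(C.inv()*T).as_rotvec(degrees=True)
    print('lin',l.round(4),'rot',r.round(2))
def show():
    s=state(); m=Rt(s['tool_rot']).as_matrix()
    print('t',round(s['time'],2),'pos',s['tool_pos'].round(4),'yaw',round(float(np.arctan2(m[1,0],m[0,0])),4),'z',m[:,2].round(4),'F',s['contact_force'].round(1),'M',s['ft_torque'].round(2),'w',round(s['gripper_width'],3))
E
python3 -c "
from h import *
plan(.46,-.2,.2,1.1)"
```

```text
lin [ 0.3934 -0.3133  0.0309] rot [ -0.1   -0.06 -48.2 ]
```

Call:
{"method": "apply_moves", "body": {"commands": [{"linear": [0.39, -0.31, 0.0], "delta_rot": [0, 0, -48], "fingers": 0}, {"linear": [0.39, -0.31, 0.0], "delta_rot": [0, 0, -48], "fingers": 0}, {"linear": [0.39, -0.31, 0.0], "delta_rot": [0, 0, -48], "fingers": 0}, {"linear": [0.39, -0.31, 0.0], "delta_rot": [0, 0, -48], "fingers": 0}, {"linear": [0.39, -0.31, 0.0], "delta_rot": [0, 0, -48], "fingers": 0}, {"linear": [0.39, -0.31, 0.0], "delta_rot": [0, 0, -48], "fingers": 0}, {"linear": [0.39, -0.31, 0.0], "delta_rot": [0, 0, -48], "fingers": 0}, {"linear": [0.39, -0.31, 0.0], "delta_rot": [0, 0, -48], "fingers": 0}]}}

```text
time: 0.9
tool_pos: [0.3996, -0.2814, 0.231]
tool_rot: [-0.0, 0.853, 0.521, 0.0]
contact_force: [0.4, -0.3, -0.1]
gripper_width: 0.999
```

```bash
python3 -c "
from h import *
show();plan(.4157,.2773,.14,1.75)"
```

```text
t 0.9 pos [ 0.3996 -0.2814  0.231 ] yaw 1.0963 z [-0.e+00  1.e-04 -1.e+00] F [ 0.4 -0.3 -0.1] M [-0.04 -0.08 -0.  ] w 0.999
lin [ 0.5044 -0.2409  0.091 ] rot [-0.000e+00 -1.000e-02 -3.746e+01]
```

Call:
{"method": "apply_moves", "body": {"commands": [{"linear": [0.504, -0.241, 0.08], "delta_rot": [0, 0, -37.5], "fingers": 0}, {"linear": [0.504, -0.241, 0.08], "delta_rot": [0, 0, -37.5], "fingers": 0}, {"linear": [0.504, -0.241, 0.08], "delta_rot": [0, 0, -37.5], "fingers": 0}, {"linear": [0.504, -0.241, 0.08], "delta_rot": [0, 0, -37.5], "fingers": 0}, {"linear": [0.504, -0.241, 0.08], "delta_rot": [0, 0, -37.5], "fingers": 0}, {"linear": [0.504, -0.241, 0.08], "delta_rot": [0, 0, -37.5], "fingers": 0}, {"linear": [0.504, -0.241, 0.08], "delta_rot": [0, 0, -37.5], "fingers": 0}, {"linear": [0.504, -0.241, 0.08], "delta_rot": [0, 0, -37.5], "fingers": 0}]}}

```text
time: 1.7
tool_pos: [0.4095, 0.1144, 0.1742]
tool_rot: [0.0, 0.641, 0.768, 0.0]
contact_force: [1.2, 0.4, 0.2]
gripper_width: 1.0
```

```bash
python3 -c "
from h import *
show();plan(.4157,.2773,.1,1.75)"
```

```text
t 1.7 pos [0.4095 0.1144 0.1742] yaw 1.7511 z [ 7.e-04 -0.e+00 -1.e+00] F [1.2 0.4 0.2] M [ 0.01 -0.03  0.01] w 1.0
lin [0.1592 0.0353 0.0742] rot [0.04 0.01 0.06]
```

Call:
{"method": "apply_moves", "body": {"commands": [{"linear": [0.159, 0.035, 0.074], "delta_rot": [0, 0, 0], "fingers": 0}, {"linear": [0.159, 0.035, 0.074], "delta_rot": [0, 0, 0], "fingers": 0}, {"linear": [0.159, 0.035, 0.074], "delta_rot": [0, 0, 0], "fingers": 0}, {"linear": [0.159, 0.035, 0.074], "delta_rot": [0, 0, 0], "fingers": 0}, {"linear": [0.159, 0.035, 0.074], "delta_rot": [0, 0, 0], "fingers": 0}, {"linear": [0.159, 0.035, 0.074], "delta_rot": [0, 0, 0], "fingers": 0}, {"linear": [0.159, 0.035, 0.074], "delta_rot": [0, 0, 0], "fingers": 0}, {"linear": [0.159, 0.035, 0.074], "delta_rot": [0, 0, 0], "fingers": 0}]}}

```text
time: 2.5
tool_pos: [0.4166, 0.2743, 0.1014]
tool_rot: [0.0, 0.641, 0.767, 0.001]
contact_force: [0.4, -1.1, -0.9]
gripper_width: 1.0
```

```bash
python3 -c "
from h import *
show();plan(.4157,.2773,.004,1.75)
im=eyes.grab_frame('top')[:,:,::-1]; crop(im,90,230,180,110,4,'pics/a1.png')
im=eyes.grab_frame('scene')[:,:,::-1]; crop(im,260,90,120,100,6,'pics/a2.png')"
```

```text
t 2.5 pos [0.4166 0.2743 0.1014] yaw 1.7495 z [ 1.3e-03  4.0e-04 -1.0e+00] F [ 0.4 -1.1 -0.9] M [ 0.04 -0.07  0.01] w 1.0
lin [ 0.0031 -0.0005  0.0974] rot [ 0.08 -0.01 -0.03]
```

View pics/a1.png

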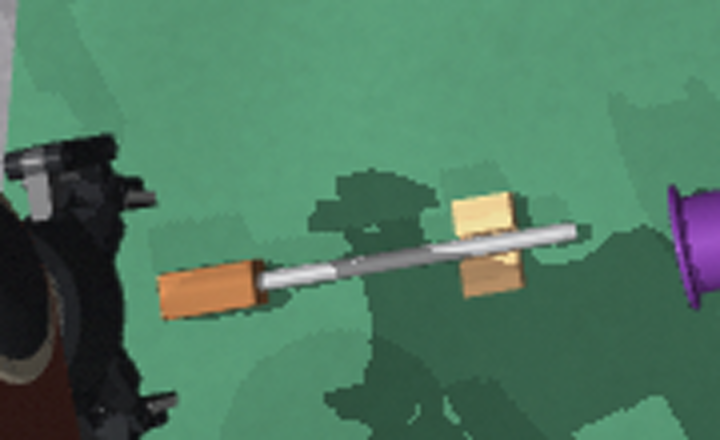

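View pics/a2.png

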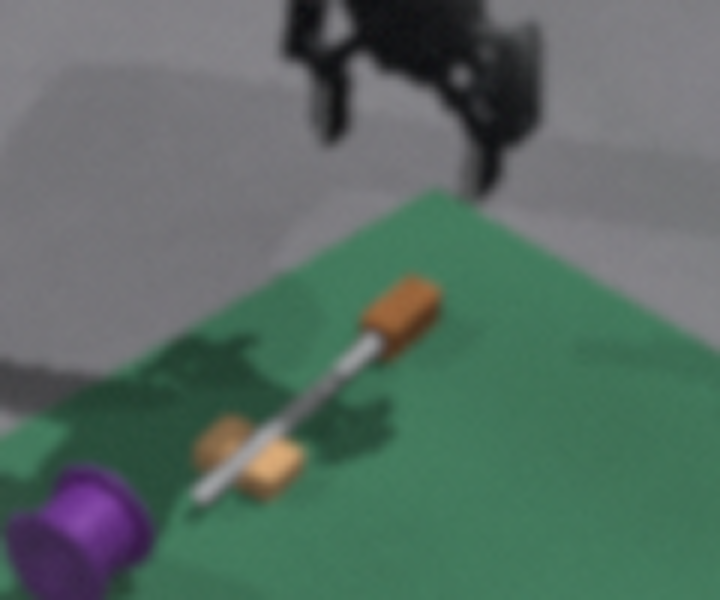

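```bash
python3 -c "
from h import *
print(proj('top',[.4166,.2743,.114]),proj('top',[.4166,.2743,.101]),back('top',130,305,.114),proj('scene',[.4166,.2743,.114]))"
```

```text
[126.21341944 303.95923714] [128.87124828 303.61903658] [0.41487928 0.26705971 0.114     ] [326.67062072 118.05423291]
```

Call:
{"method": "apply_moves", "body": {"commands": [{"linear": [0.003, -0.0005, 0.04], "delta_rot": [0.1, 0, 0], "fingers": 0}, {"linear": [0.003, -0.0005, 0.07], "delta_rot": [0.1, 0, 0], "fingers": 0}, {"linear": [0.003, -0.0005, 0.09], "delta_rot": [0.1, 0, 0], "fingers": 0}, {"linear": [0.003, -0.0005, 0.096], "delta_rot": [0.1, 0, 0], "fingers": 0}, {"linear": [0.003, -0.0005, 0.096], "delta_rot": [0.1, 0, 0], "fingers": 0}, {"linear": [0.003, -0.0005, 0.096], "delta_rot": [0.1, 0, 0], "fingers": 0}, {"linear": [0.003, -0.0005, 0.096], "delta_rot": [0.1, 0, 0], "fingers": 0}, {"linear": [0.003, -0.0005, 0.096], "delta_rot": [0.1, 0, 0], "fingers": 0}]}}

```text
time: 3.4
tool_pos: [0.416, 0.2784, 0.006]
tool_rot: [-0.0, 0.641, 0.768, 0.0]
contact_force: [0.2, 0.4, -0.4]
gripper_width: 0.998
```

```bash
python3 -c "
from h import *
show()
im=eyes.grab_frame('scene')[:,:,::-1]; crop(im,260,90,120,100,6,'pics/b2.png')"
```

```text
t 3.4 pos [0.416  0.2784 0.006 ] yaw 1.7511 z [ 6.e-04  8.e-04 -1.e+00] F [ 0.2  0.4 -0.4] M [ 0.   -0.    0.06] w 0.998
```

View pics/b2.png

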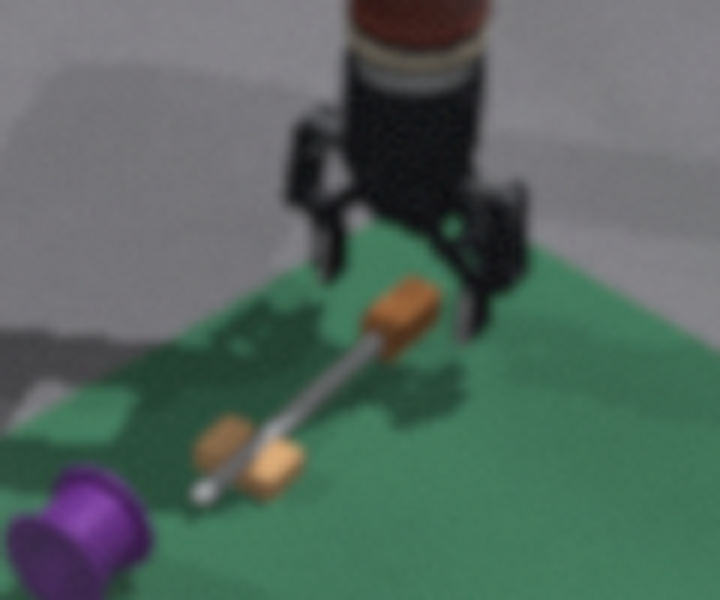

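Fingers straddle the handle (handle at crop 402,315; finger tips at 328,270 and 468,335). Closing.

Call:
{"method": "apply_moves", "body": {"commands": [{"linear": [0, 0, 0.001], "delta_rot": [0, 0, 0], "fingers": 255}, {"linear": [0, 0, 0.001], "delta_rot": [0, 0, 0], "fingers": 255}, {"linear": [0, 0, 0.001], "delta_rot": [0, 0, 0], "fingers": 255}, {"linear": [0, 0, 0.001], "delta_rot": [0, 0, 0], "fingers": 255}, {"linear": [0, 0, 0.001], "delta_rot": [0, 0, 0], "fingers": 255}, {"linear": [0, 0, 0.001], "delta_rot": [0, 0, 0], "fingers": 255}, {"linear": [0, 0, 0.001], "delta_rot": [0, 0, 0], "fingers": 255}, {"linear": [0, 0, 0.001], "delta_rot": [0, 0, 0], "fingers": 255}]}}

```text
time: 4.25
tool_pos: [0.4153, 0.2781, 0.0039]
tool_rot: [-0.0, 0.641, 0.768, -0.0]
contact_force: [0.5, 0.8, 2.4]
gripper_width: 0.267
```

```bash
python3 -c "
from h import *
show()
im=eyes.grab_frame('scene')[:,:,::-1]; crop(im,260,90,120,100,6,'pics/b3.png')"
```

```text
t 4.25 pos [0.4153 0.2781 0.0039] yaw 1.7511 z [-0.0011  0.     -1.    ] F [0.5 0.8 2.4] M [ 0.01 -0.09  0.03] w 0.267
```

View pics/b3.png

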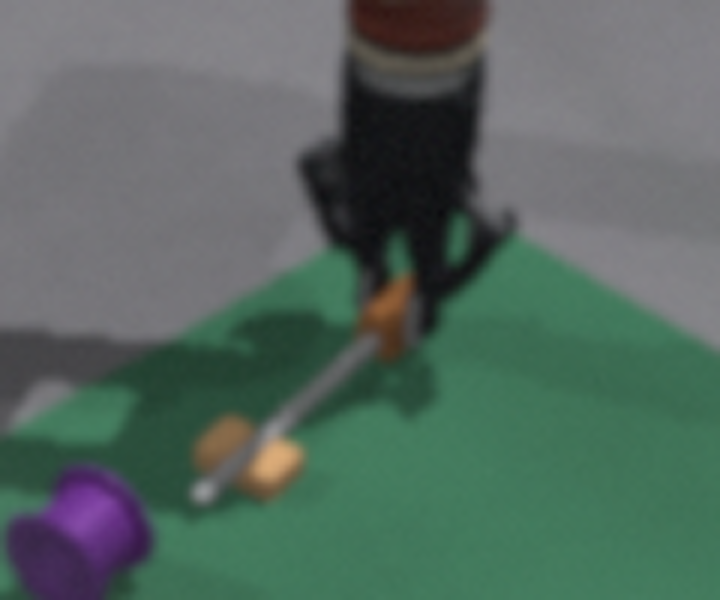

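```bash
python3 -c "
from h import *
plan(.5761,.1975,.104,1.6605); print(back('top',249,165,.03),back('top',271,290,.03))"
```

```text
lin [-0.1081  0.1436 -0.1003] rot [-0.06 -0.01  5.19]
[0.70705457 0.06462705 0.03      ] [0.44690649 0.01110752 0.03      ]
```

Call:
{"method": "apply_moves", "body": {"commands": [{"linear": [0, 0, -0.03], "delta_rot": [0, 0, 0], "fingers": 255}, {"linear": [0, 0, -0.06], "delta_rot": [0, 0, 0], "fingers": 255}, {"linear": [0, 0, -0.09], "delta_rot": [0, 0, 0], "fingers": 255}, {"linear": [0, 0, -0.1], "delta_rot": [0, 0, 0], "fingers": 255}, {"linear": [0, 0, -0.1], "delta_rot": [0, 0, 0], "fingers": 255}, {"linear": [0, 0, -0.1], "delta_rot": [0, 0, 0], "fingers": 255}, {"linear": [0, 0, -0.1], "delta_rot": [0, 0, 0], "fingers": 255}, {"linear": [0, 0, -0.1], "delta_rot": [0, 0, 0], "fingers": 255}]}}

```text
time: 5.1
tool_pos: [0.4141, 0.2774, 0.1017]
tool_rot: [-0.001, 0.641, 0.768, -0.002]
contact_force: [0.0, -0.1, -2.5]
gripper_width: 0.27
```

```bash
python3 -c "
from h import *
show();plan(.5761,.1975,.104,1.6605)"
```

```text
t 5.1 pos [0.4141 0.2774 0.1017] yaw 1.751 z [-0.0048 -0.0017 -1.    ] F [ 0.  -0.1 -2.5] M [ 0.08  0.01 -0.02] w 0.27
lin [-0.1077  0.1451 -0.003 ] rot [-0.29  0.06  5.18]
```

Call:
{"method": "apply_moves", "body": {"commands": [{"linear": [-0.03, 0.04, 0], "delta_rot": [0, 0, 1.5], "fingers": 255}, {"linear": [-0.06, 0.08, 0], "delta_rot": [0, 0, 3], "fingers": 255}, {"linear": [-0.09, 0.12, 0], "delta_rot": [0, 0, 4.5], "fingers": 255}, {"linear": [-0.108, 0.145, 0], "delta_rot": [-0.1, 0, 5.2], "fingers": 255}, {"linear": [-0.108, 0.145, 0], "delta_rot": [-0.1, 0, 5.2], "fingers": 255}, {"linear": [-0.108, 0.145, 0], "delta_rot": [-0.1, 0, 5.2], "fingers": 255}, {"linear": [-0.108, 0.145, 0], "delta_rot": [-0.1, 0, 5.2], "fingers": 255}, {"linear": [-0.108, 0.145, 0], "delta_rot": [-0.1, 0, 5.2], "fingers": 255}]}}

```text
time: 5.9
tool_pos: [0.5759, 0.1984, 0.1028]
tool_rot: [-0.0, 0.674, 0.738, -0.0]
contact_force: [-0.2, -0.1, -0.4]
gripper_width: 0.266
```

```bash
python3 -c "
from h import *
for i in range(3): show()
plan(.5761,.1975,.036,1.6605)"
```

```text
t 5.9 pos [0.5759 0.1984 0.1028] yaw 1.6616 z [-1.2e-03 -2.0e-04 -1.0e+00] F [-0.2 -0.1 -0.4] M [ 0.08  0.04 -0.02] w 0.266
t 5.9 pos [0.5759 0.1984 0.1028] yaw 1.6616 z [-1.2e-03 -2.0e-04 -1.0e+00] F [-0.2 -0.1 -0.4] M [ 0.08  0.04 -0.02] w 0.266
t 5.9 pos [0.5759 0.1984 0.1028] yaw 1.6616 z [-1.2e-03 -2.0e-04 -1.0e+00] F [-0.2 -0.1 -0.4] M [ 0.08  0.04 -0.02] w 0.266
lin [-0.0009  0.0002  0.0668] rot [-0.07  0.    0.07]
```

Lower to hole height, then look.

Call:
{"method": "apply_moves", "body": {"commands": [{"linear": [0, 0, 0.03], "delta_rot": [0, 0, 0], "fingers": 255}, {"linear": [-0.001, 0, 0.05], "delta_rot": [0, 0, 0], "fingers": 255}, {"linear": [-0.001, 0, 0.067], "delta_rot": [0, 0, 0], "fingers": 255}, {"linear": [-0.001, 0, 0.067], "delta_rot": [0, 0, 0], "fingers": 255}, {"linear": [-0.001, 0, 0.067], "delta_rot": [0, 0, 0], "fingers": 255}, {"linear": [-0.001, 0, 0.067], "delta_rot": [0, 0, 0], "fingers": 255}, {"linear": [-0.001, 0, 0.067], "delta_rot": [0, 0, 0], "fingers": 255}, {"linear": [-0.001, 0, 0.067], "delta_rot": [0, 0, 0], "fingers": 255}]}}

```text
time: 6.7
tool_pos: [0.5781, 0.1969, 0.0375]
tool_rot: [0.001, 0.675, 0.738, 0.001]
contact_force: [-0.0, 0.3, -1.7]
gripper_width: 0.263
```

```bash
python3 -c "
from h import *
show()
im=eyes.grab_frame('top')[:,:,::-1].copy(); cv2.imwrite('pics/t1.png',im); crop(im,170,170,220,90,3.6,'pics/d1.png')
im=eyes.grab_frame('scene')[:,:,::-1].copy(); cv2.imwrite('pics/s1.png',im); crop(im,215,140,130,120,5,'pics/d2.png')"
```

```text
t 6.7 pos [0.5781 0.1969 0.0375] yaw 1.6604 z [ 2.e-03  3.e-04 -1.e+00] F [-0.   0.3 -1.7] M [ 0.06  0.   -0.06] w 0.263
```

View pics/d1.png

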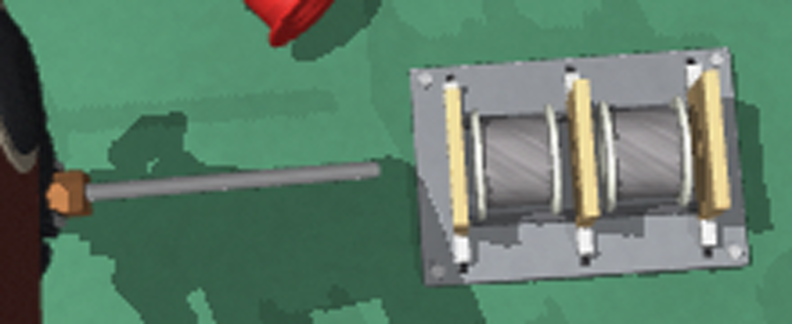

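View pics/d2.png

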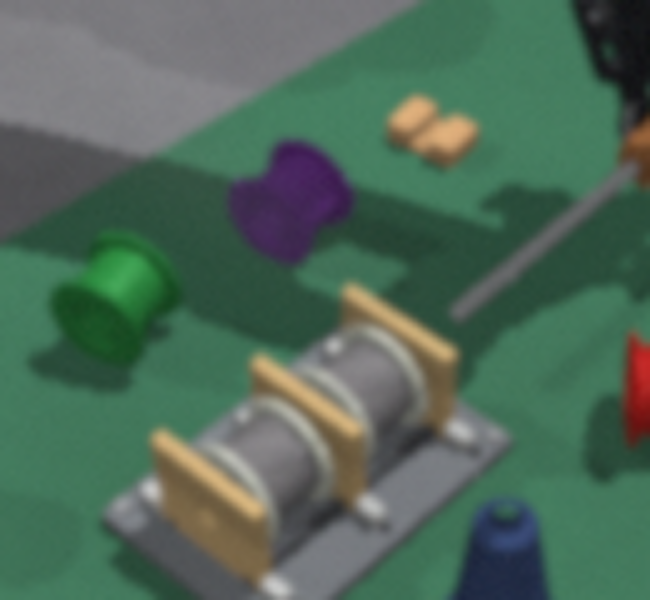

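```bash
python3 -c "
from h import *
im=cv2.imread('pics/t1.png')
c=cv2.resize(im[183:250,285:345],None,fx=9,fy=9,interpolation=cv2.INTER_NEAREST);cv2.imwrite('pics/e1.png',c)"
```

```text
(no output)
```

View pics/e1.png

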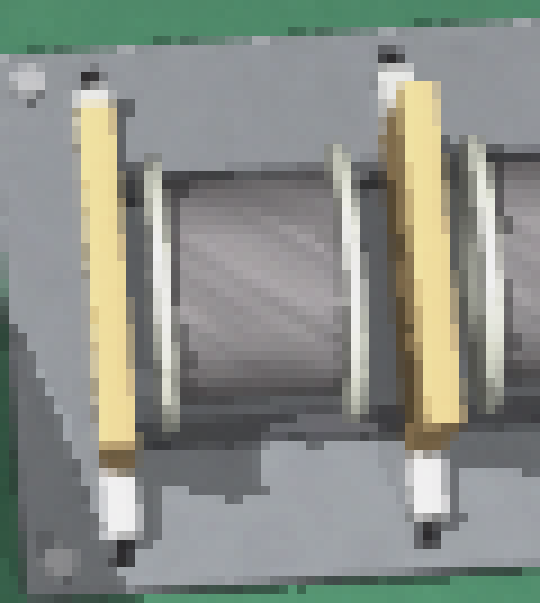

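```bash
cat > r.py <<'E'
import sys
from h import *
from m import b,ex,ey
def rodline(fn,c0,c1,r0,r1):
    im=cv2.imread(fn); S=cv2.cvtColor(im,cv2.COLOR_BGR2HSV)[:,:,1].astype(float)
    P=[]
    for u in range(c0,c1):
        col=S[r0:r1,u]; bg=np.median(col); w=np.clip(bg-col-25,0,None)
        k=np.argmax(w); lo,hi=max(0,k-4),k+5
        if w[k]>40: P.append((u,(w[lo:hi]*np.arange(r0,r1)[lo:hi]).sum()/w[lo:hi].sum()))
    return np.array(P)
if __name__=='__main__':
    P=rodline('pics/t1.png',198,274,205,235); a=np.polyfit(P[:,0],P[:,1],1); res=P[:,1]-np.polyval(a,P[:,0])
    print(len(P),a,np.abs(res).max())
    W=np.array([back('top',u,np.polyval(a,u),.0455)[:2] for u in(198,273)])
    d=W[1]-W[0]; print('rod yaw',np.arctan2(d[1],d[0]),'ends',W,'base yaw',b[2])
    for n,u,v in(('L',296.36,212.78),('M',332.33,210.6)):
        c=back('top',u,v,.076)[:2]; t=((c-W[0])@d)/(d@d); e=c-(W[0]+d*t); print(n,c,'plate - rod lateral mm (ey)',e@ey*1000,'off base centre',(c-b[:2])@ey*1000)
    print('tip px nominal', W)
E
python3 r.py | sed '1,/rod \[/d' | tail -8
python3 -c "
import cv2
im=cv2.imread('pics/t1.png')
cv2.imwrite('pics/e2.png',cv2.resize(im[200:240,180:285],None,fx=7,fy=7,interpolation=cv2.INTER_NEAREST))"
```

```text
[-93.25903073  92.86076717  93.6277475  -93.22948394] [ 64.735519    63.64207441 -63.91456848 -64.46302494]
76 [-8.02649924e-02  2.38580544e+02] 0.16139001122539298
rod yaw -1.4719443664235707 ends [[0.57998005 0.16361116]
 [0.59521199 0.01002498]] base yaw -1.4810577241301226
L [ 0.59927804 -0.03765013] plate - rod lateral mm (ey) -0.6588809479340089 off base centre 1.2063961938350638
M [ 0.60486243 -0.10824854] plate - rod lateral mm (ey) -2.0691187791788304 off base centre 0.4414197075909451
tip px nominal [[0.57998005 0.16361116]
 [0.59521199 0.01002498]]
```

View pics/e2.png

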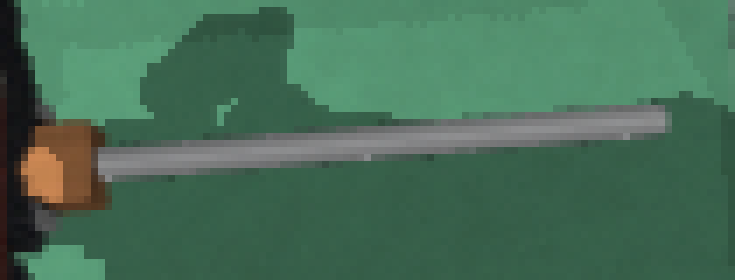

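```bash
cat > e.py <<'E'
from h import *
im=cv2.imread('pics/top0.png'); S=cv2.cvtColor(im,cv2.COLOR_BGR2HSV)[:,:,1].astype(float)
def edge(vals,thr,i0):
    for i in range(len(vals)-1):
        if (vals[i]-thr)*(vals[i+1]-thr)<=0 and vals[i]!=vals[i+1]: return i0+i+(thr-vals[i])/(vals[i+1]-vals[i])
def rfit(x,y):
    x=np.array(x);y=np.array(y)
    for _ in range(4):
        a=np.polyfit(x,y,1); r=np.abs(y-np.polyval(a,x)); k=r<max(.35,1.5*np.median(r)); x,y=x[k],y[k]
    return a,len(x),r.max()
print(S[180:200,320].astype(int),S[235:258,320].astype(int))
thr=60
up=[(u,edge(S[178:200,u],thr,178)) for u in range(292,370)]
lo=[(u,edge(S[258:235:-1,u],thr,0)) for u in range(294,374)]
up=[(u,v) for u,v in up if v]; lo=[(u,258-v) for u,v in lo if v]
le=[(edge(S[v,278:296],thr,278),v) for v in range(194,244)]
ri=[(edge(S[v,388:366:-1],thr,0),v) for v in range(190,240)]
le=[(u,v) for u,v in le if u]; ri=[(388-u,v) for u,v in ri if u]
out={}
for n,L in(('up',up),('lo',lo)):
    a,k,r=rfit(*zip(*L)); W=[back('top',u,np.polyval(a,u),.012)[:2] for u in(295,370)]; d=W[1]-W[0]; print(n,a,k,r,'yaw',np.arctan2(d[1],d[0])); out[n]=W
for n,L in(('le',le),('ri',ri)):
    u,v=zip(*L); a,k,r=rfit(v,u); W=[back('top',np.polyval(a,v),v,.012)[:2] for v in(195,240)]; d=W[1]-W[0]; print(n,a,k,r,'yaw+90',np.arctan2(d[1],d[0])+np.pi/2); out[n]=W
yaw=-1.481
for yaw in(-1.481,):
    ex=np.array([np.cos(yaw),np.sin(yaw)]);ey=np.array([-ex[1],ex[0]])
    U=np.mean(out['up'],0)@ey;Lo=np.mean(out['lo'],0)@ey;l=np.mean(out['le'],0)@ex;r=np.mean(out['ri'],0)@ex
    print('W',U-Lo,'L',r-l,'ctr',ex*(l+r)/2+ey*(U+Lo)/2)
E
python3 e.py
```

```text
[109 108 110 110 110 108  73  13  15  12  13  15  12  12  13  15  13  13
  13  15] [ 15  14  12  15  14  12  14  14  15  17  14  15  34 106 108 109 107 110
 109 108 107 109 108]
up [-6.89237200e-02  2.08214957e+02] 78 0.24974904192671943 yaw -1.4848924230678224
lo [-6.51680687e-02  2.68143979e+02] 80 0.21246184501504217 yaw -1.4852047215595627
le [6.40308463e-02 2.71100833e+02] 50 0.22398180745506124 yaw+90 -1.485367794058218
ri [9.30262058e-02 3.55192897e+02] 50 0.22966855192044022 yaw+90 -1.4850995222177001
W 0.13007599028376726 L 0.18955526882086143 ctr [ 0.60421531 -0.10821057]
```

```bash
sed -i 's/^print.*//' m.py; cat > p.py <<'E'
from h import *
from r import rodline
from e import rfit,edge
C=np.array([.60422,-.10821]);yaw=-1.4851
ex=np.array([np.cos(yaw),np.sin(yaw)]);ey=np.array([-ex[1],ex[0]])
P=rodline('pics/top0.png',162,200,285,305);a=np.polyfit(*P.T,1);W=[back('top',u,np.polyval(a,u),.012)[:2] for u in(162,200)];d=W[1]-W[0];print('rod0 yaw',np.arctan2(d[1],d[0]),len(P))
# plates from top images: brightness of wood (R-B)
for fn in('pics/top0.png','pics/t1.png'):
    im=cv2.imread(fn).astype(np.float32); V=im[:,:,2]-im[:,:,0]
    for n,X in(('L',-.071),('M',0),('R',.071)):
        s=np.arange(-50,50,.25); res=[]
        for dx in(-.002,-.001,0,.001,.002):
            q=np.array([proj('top',[*(C+ex*(X+dx)+ey*t/1000),.076]) for t in s],np.float32)
            R_=cv2.remap(im[:,:,2],q[:,:1],q[:,1:],cv2.INTER_LINEAR).ravel(); B_=cv2.remap(V,q[:,:1],q[:,1:],cv2.INTER_LINEAR).ravel()
            mid=np.median(R_[(s>-20)&(s<20)]); mB=np.median(B_[(s>-20)&(s<20)])
            i=np.argmax(s>20); hi=next(s[k] for k in range(i,len(s)) if B_[k]<mB/2); 
            # near edge: R drops to between bright & side-face
            j=np.argmax(s>-20); lo=next(s[k] for k in range(j,0,-1) if R_[k]<mid*.85 or B_[k]<mB*.75); res.append((hi,lo))
        res=np.array(res); print(fn,n,res.round(1).tolist(),'mid',np.median(res.mean(1)))
E
python3 p.py | grep -v '^[A-Zulir\[ ]' ; python3 p.py | grep rod0
```

```text
base (array([ 0.60441882, -0.10824395, -1.48105772]), np.float64(0.0020089301150627015))
handle (array([ 0.41572384,  0.27725086, -1.39140524]), np.float64(0.0009590799165287156))
entry [ 0.59769745 -0.03354574]
(217, 372) (np.float64(1.3304563194380603), np.float64(45.10915662467385))
(147, 265) (np.float64(-31.64263623491629), np.float64(79.64316026554575))
(300, 378) (np.float64(47.08344484401082), np.float64(80.84591665793216))
(303, 465) (np.float64(44.58788009929674), np.float64(27.510475097994757))
(160, 345) (np.float64(-30.735950108562868), np.float64(34.03033915073572))
pics/top0.png L [[39.0, -36.8], [38.8, -36.5], [38.8, -36.8], [38.8, -36.8], [38.8, -36.8]] mid 1.0
rod0 yaw -1.3868465982222007 38Traceback (most recent call last):
  File "p.py", line 13, in <module>
    q=np.array([proj('top',[*(C+ex*(X+dx)+ey*t/1000),.076]) for t in s],np.float32)
                ~~~~^^^^^^^^^^^^^^^^^^^^^^^^^^^^^^^^^^^^^^^
  File "h.py", line 9, in proj
    p,M=cam(n); c=M.T@(np.array(X)-p['position']); return np.array([p['fx']*c[0]/c[2]+p['cx'],p['fy']*c[1]/c[2]+p['cy']])
        ~~~^^^
  File "h.py", line 5, in cam
    p=eyes.camera_params(n); q=p['rotation']; return p,R.from_quat([q[1],q[2],q[3],q[0]]).as_matrix()
ValueError: time passes only in moves, steps and waits
Traceback (most recent call last):
  File "p.py", line 13, in <module>
    q=np.array([proj('top',[*(C+ex*(X+dx)+ey*t/1000),.076]) for t in s],np.float32)
                ~~~~^^^^^^^^^^^^^^^^^^^^^^^^^^^^^^^^^^^^^^^
  File "h.py", line 9, in proj
    p,M=cam(n); c=M.T@(np.array(X)-p['position']); return np.array([p['fx']*c[0]/c[2]+p['cx'],p['fy']*c[1]/c[2]+p['cy']])
        ~~~^^^
  File "h.py", line 5, in cam
    p=eyes.camera_params(n); q=p['rotation']; return p,R.from_quat([q[1],q[2],q[3],q[0]]).as_matrix()
ValueError: time passes only in moves, steps and waits
```

Too many camera_params calls, so I'll cache them.

```bash
sed -i 's/^def cam(n):/import functools\n@functools.lru_cache(None)\ndef cam(n):/' h.py; python3 - <<'E'
s=open('m.py').read(); i=s.index("for a in [(217"); s=s[:i]
import re
s=re.sub(r"print\(.*?\)$","pass",s,flags=re.M); 
open('m.py','w').write("b=__import__('numpy').array([.60422,-.10821,-1.4851])\nimport numpy as np\nex=np.array([np.cos(b[2]),np.sin(b[2])]);ey=np.array([-ex[1],ex[0]])\n")
E
sed -i 's/^from r /from r /' p.py; python3 p.py | grep -E 'rod0|pics'; python3 r.py
```

```text
rod0 yaw -1.3868465982222007 38
pics/top0.png L [[39.0, -36.8], [38.8, -36.5], [38.8, -36.8], [38.8, -36.8], [38.8, -36.8]] mid 1.0
pics/top0.png M [[39.0, -36.5], [39.2, -36.8], [39.0, -36.5], [39.0, -36.8], [39.0, -36.8]] mid 1.25
pics/top0.png R [[38.5, -36.8], [38.8, -36.8], [39.0, -37.0], [39.2, -37.0], [39.0, -36.8]] mid 1.0
pics/t1.png L [[38.8, -36.5], [38.8, -36.5], [38.8, -36.5], [38.8, -36.5], [38.8, -36.5]] mid 1.125
pics/t1.png M [[39.0, -36.5], [39.0, -36.8], [39.0, -36.5], [39.0, -36.8], [39.0, -36.8]] mid 1.125
pics/t1.png R [[38.5, -37.0], [38.8, -37.0], [39.0, -37.0], [39.2, -37.2], [39.0, -37.0]] mid 1.0
76 [-8.02649924e-02  2.38580544e+02] 0.16139001122539298
rod yaw -1.4719443664235707 ends [[0.57998005 0.16361116]
 [0.59521199 0.01002498]] base yaw -1.4851
L [ 0.59927804 -0.03765013] plate - rod lateral mm (ey) -0.6588512919585205 off base centre 1.1154958384149063
M [ 0.60486243 -0.10824854] plate - rod lateral mm (ey) -2.0690256489464414 off base centre 0.6367777823988173
tip px nominal [[0.57998005 0.16361116]
 [0.59521199 0.01002498]]
```

```bash
python3 - <<'E'
from h import *
from m import *
C=b[:2]
def P(x,y,z): return proj('scene',[*(C+ex*x/1000+ey*y/1000),z/1000])
im=cv2.imread('pics/scene0.png'); s=14;x0,y0=235,215
c=cv2.resize(im[y0:y0+42,x0:x0+45],None,fx=s,fy=s,interpolation=cv2.INTER_CUBIC)
f=lambda p:tuple(np.round((p-[x0,y0]+.5)*s-.5).astype(int).tolist())
for Y in(1.1,):
    for x in(75,67):
        for y in(-38,38):
            for z in(12,76): cv2.circle(c,f(P(x,Y+y,z)),3,(0,0,255) if x==75 else (255,0,0),-1)
for y in(-95,): pass
for yy in(-65,65): cv2.circle(c,f(P(95,yy,12)),3,(255,0,255),-1)
for th in np.linspace(0,6.28,24): cv2.circle(c,f(P(75,1.1+6.25*np.cos(th),44+6.25*np.sin(th))),1,(255,255,0),-1)
cv2.imwrite('pics/f1.png',c)
E
```

```text
(no output)
```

View pics/f1.png

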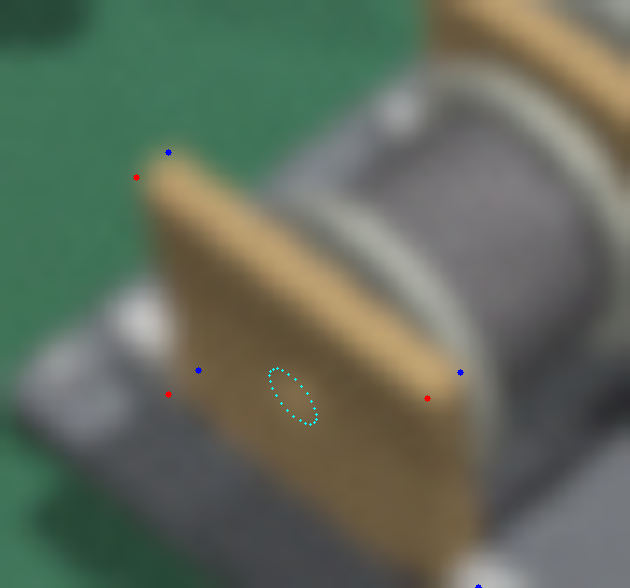

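```bash
cat > tri.py <<'E'
from h import *
from m import *
from r import rodline
C=b[:2]
def ray(n,u,v):
    p,M=cam(n); return p['position'],M@np.array([(u-p['cx'])/p['fx'],(v-p['cy'])/p['fy'],1])
def srod(fn,c0,c1,r0,r1):
    im=cv2.imread(fn); S=cv2.cvtColor(im,cv2.COLOR_BGR2HSV)[:,:,1].astype(float); P=[]
    for v in range(r0,r1):
        row=S[v,c0:c1]; k=np.argmin(cv2.GaussianBlur(row[None],(5,1),0).ravel()); w=np.clip(90-row,0,None); lo,hi=max(0,k-4),k+5
        P.append(((w[lo:hi]*np.arange(c0,c1)[lo:hi]).sum()/w[lo:hi].sum(),v))
    return np.array(P)
def rob(x,y):
    for _ in range(4):
        a=np.polyfit(x,y,1); r=np.abs(y-np.polyval(a,x)); k=r<max(.3,2*np.median(r)); x,y=x[k],y[k]
    return a,len(x),r.max()
def tri(top,ft,sc,fs):
    P=rodline(top,*ft); a,n1,r1=rob(*P.T); Q=srod(sc,*fs); c,n2,r2=rob(Q[:,1],Q[:,0]); print('fit',n1,r1,n2,r2)
    N=[]
    o1,d1=ray('top',ft[0],np.polyval(a,ft[0])); _,d2=ray('top',ft[1],np.polyval(a,ft[1])); n=np.cross(d1,d2); n/=np.linalg.norm(n)
    out=[]
    for v in(fs[2],fs[3]-1):
        o,d=ray('scene',np.polyval(c,v),v); t=((o1-o)@n)/(d@n); out.append(o+d*t)
    out=np.array(out); D=out[1]-out[0]; print(out.round(4),'yaw',np.arctan2(D[1],D[0]),'pitch(up)',np.arctan2(D[2],np.hypot(*D[:2])))
    L=lambda X:((X[:2]-C)@ex*1000,(X[:2]-C)@ey*1000,X[2]*1000)
    for X in out: print(np.round(L(X),2))
    t=(-.075-(out[0][:2]-C)@ex)/(D[:2]@ex); print('at entry:',np.round(L(out[0]+D*t),2))
    t=(.075-(out[0][:2]-C)@ex)/(D[:2]@ex); print('at far:',np.round(L(out[0]+D*t),2))
if __name__=='__main__':
    tri('pics/t1.png',(198,274,205,235),'pics/s1.png',(300,343,175,203))
E
python3 tri.py; python3 -c "
import cv2
im=cv2.imread('pics/s1.png')
cv2.imwrite('pics/e3.png',cv2.resize(im[165:210,295:350],None,fx=10,fy=10,interpolation=cv2.INTER_NEAREST))"
```

```text
fit 76 0.16139001122539298 25 0.2425765586941111
[[0.5802 0.1635 0.0441]
 [0.5951 0.0141 0.0438]] yaw -1.47165390579127 pitch(up) -0.0019016899797043327
[-272.76   -0.67   44.11]
[-122.6     1.35   43.82]
at entry: [-75.     1.99  43.73]
at far: [75.    4.01 43.45]
```

View pics/e3.png

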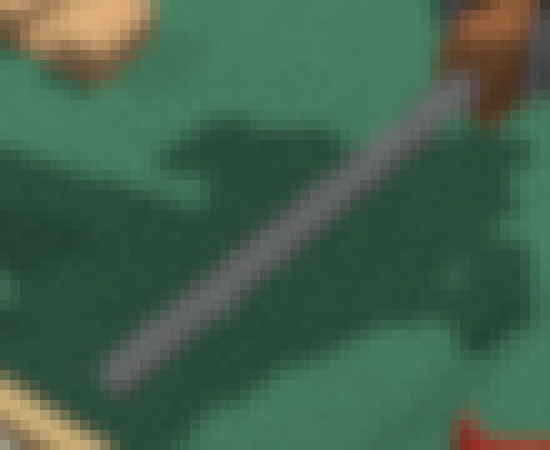

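Call:
{"method": "apply_moves", "body": {"commands": [{"linear": [-0.01, 0.0023, 0], "delta_rot": [0, 0, 0.77], "fingers": 255}, {"linear": [-0.02, 0.0023, 0], "delta_rot": [0, 0, 0.77], "fingers": 255}, {"linear": [-0.025, 0.0023, 0], "delta_rot": [0, 0, 0.77], "fingers": 255}, {"linear": [-0.028, 0.0023, 0], "delta_rot": [0, 0, 0.77], "fingers": 255}, {"linear": [-0.028, 0.0023, 0], "delta_rot": [0, 0, 0.77], "fingers": 255}, {"linear": [-0.028, 0.0023, 0], "delta_rot": [0, 0, 0.77], "fingers": 255}, {"linear": [-0.028, 0.0023, 0], "delta_rot": [0, 0, 0.77], "fingers": 255}, {"linear": [-0.028, 0.0023, 0], "delta_rot": [0, 0, 0.77], "fingers": 255}]}}

```text
time: 7.6
tool_pos: [0.582, 0.1692, 0.0363]
tool_rot: [-0.0, 0.68, 0.734, -0.0]
contact_force: [0.3, 0.4, -0.9]
gripper_width: 0.266
```

```bash
python3 -c "
from h import *
show()
im=eyes.grab_frame('top')[:,:,::-1].copy(); cv2.imwrite('pics/t2.png',im); cv2.imwrite('pics/g1.png',cv2.resize(im[185:245,200:310],None,fx=7,fy=7,interpolation=cv2.INTER_NEAREST))
im=eyes.grab_frame('scene')[:,:,::-1].copy(); cv2.imwrite('pics/s2.png',im); cv2.imwrite('pics/g2.png',cv2.resize(im[165:225,285:350],None,fx=9,fy=9,interpolation=cv2.INTER_CUBIC))
show()
import tri
tri.tri('pics/t2.png',(214,286,203,235),'pics/s2.png',(290,338,180,203))"
```

```text
t 7.6 pos [0.582  0.1692 0.0363] yaw 1.6472 z [-1.e-04 -0.e+00 -1.e+00] F [ 0.3  0.4 -0.9] M [ 0.04 -0.01  0.04] w 0.266
t 7.7 pos [0.582  0.1693 0.0364] yaw 1.6472 z [ 0. -0. -1.] F [-0.8 -0.2 -0.1] M [ 0.05  0.02 -0.01] w 0.266
fit 71 0.18135967199251013 22 0.21136777505523696
[[0.5837 0.1373 0.0426]
 [0.5942 0.0144 0.0429]] yaw -1.4856419609596991 pitch(up) 0.00321326641504141
[-246.4     0.57   42.55]
[-122.97    0.5    42.95]
at entry: [-75.     0.48  43.1 ]
at far: [75.    0.4  43.59]
```

View pics/g1.png

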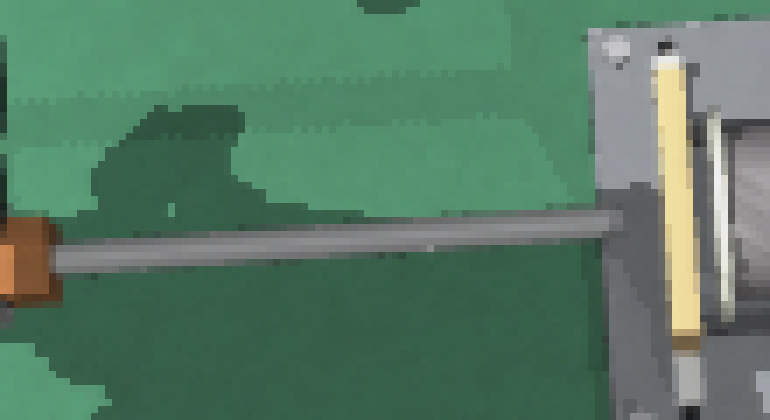

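View pics/g2.png

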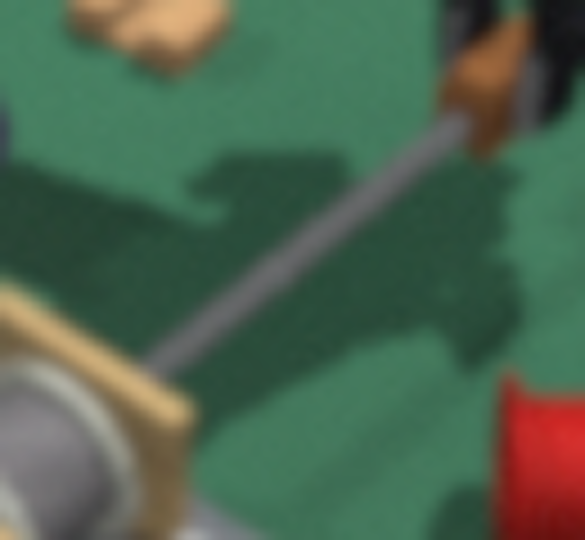

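Call:
{"method": "apply_moves", "body": {"commands": [{"linear": [-0.004, 0.0005, 0], "delta_rot": [0, 0, 0], "fingers": 255}, {"linear": [-0.007, 0.0005, 0], "delta_rot": [0, 0, 0], "fingers": 255}, {"linear": [-0.009, 0.0005, 0], "delta_rot": [0, 0, 0], "fingers": 255}, {"linear": [-0.011, 0.0005, 0], "delta_rot": [0, 0, 0], "fingers": 255}, {"linear": [-0.012, 0.0005, 0], "delta_rot": [0, 0, 0], "fingers": 255}, {"linear": [-0.013, 0.0005, 0], "delta_rot": [0, 0, 0], "fingers": 255}, {"linear": [-0.014, 0.0005, 0], "delta_rot": [0, 0, 0], "fingers": 255}, {"linear": [-0.014, 0.0005, 0], "delta_rot": [0, 0, 0], "fingers": 255}]}}

```text
time: 8.5
tool_pos: [0.5836, 0.155, 0.0363]
tool_rot: [0.0, 0.68, 0.733, -0.0]
contact_force: [0.3, -1.0, -1.5]
gripper_width: 0.266
```

```bash
cat >>h.py <<'E'
def st():
    from m import b,ex,ey
    s=state(); d=s['tool_pos'][:2]-b[:2]; F=s['contact_force'];M=s['ft_torque']
    print('TCP ex,ey',(d@ex*1000).round(1),(d@ey*1000).round(1),'z',(s['tool_pos'][2]*1000).round(1),'tip-past-face~',(d@ex*1000+192.5+75).round(1),'F ex,ey,z',(F[:2]@ex).round(1),(F[:2]@ey).round(1),F[2].round(1),'M',M.round(2))
E
python3 -c "
from h import *
show();st()"
```

```text
t 8.5 pos [0.5836 0.155  0.0363] yaw 1.6468 z [-1.e-04 -1.e-04 -1.e+00] F [ 0.3 -1.  -1.5] M [ 0.08  0.02 -0.01] w 0.266
TCP ex,ey -264.0 2.0 z 36.3 tip-past-face~ 3.5 F ex,ey,z 1.0 0.2 -1.5 M [ 0.08  0.02 -0.01]
```

Call:
{"method": "apply_moves", "body": {"commands": [{"linear": [-0.001, 0, 0], "delta_rot": [0, 0, 0], "fingers": 255}, {"linear": [-0.002, 0, 0], "delta_rot": [0, 0, 0], "fingers": 255}, {"linear": [-0.003, 0, 0], "delta_rot": [0, 0, 0], "fingers": 255}, {"linear": [-0.004, 0, 0], "delta_rot": [0, 0, 0], "fingers": 255}, {"linear": [-0.005, 0, 0], "delta_rot": [0, 0, 0], "fingers": 255}, {"linear": [-0.006, 0, 0], "delta_rot": [0, 0, 0], "fingers": 255}, {"linear": [-0.006, 0, 0], "delta_rot": [0, 0, 0], "fingers": 255}, {"linear": [-0.006, 0, 0], "delta_rot": [0, 0, 0], "fingers": 255}]}}

```text
time: 9.3
tool_pos: [0.5841, 0.1491, 0.0363]
tool_rot: [0.0, 0.68, 0.733, -0.0]
contact_force: [0.2, 0.8, -0.4]
gripper_width: 0.265
```

```bash
python3 -c "
from h import *
st()
im=eyes.grab_frame('top')[:,:,::-1].copy(); cv2.imwrite('pics/t3.png',im); cv2.imwrite('pics/g3.png',cv2.resize(im[185:245,230:340],None,fx=7,fy=7,interpolation=cv2.INTER_NEAREST))"
```

```text
TCP ex,ey -258.1 2.0 z 36.3 tip-past-face~ 9.4 F ex,ey,z -0.8 0.2 -0.4 M [ 0.06  0.01 -0.04]
```

View pics/g3.png

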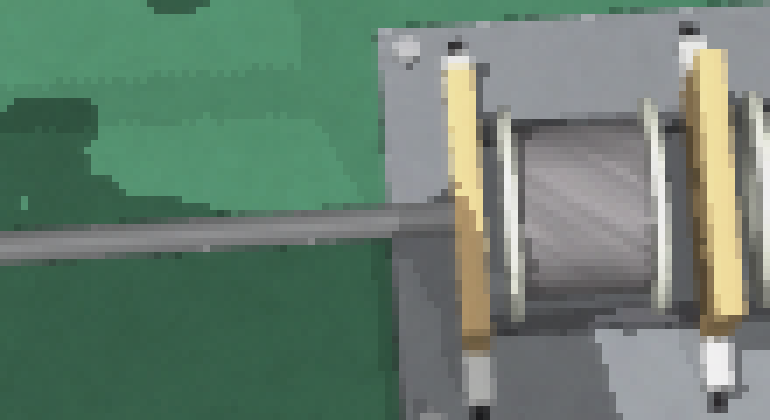

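Call:
{"method": "apply_moves", "body": {"commands": [{"linear": [-0.006, 0, 0], "delta_rot": [0, 0, 0], "fingers": 255}, {"linear": [-0.013, 0, 0], "delta_rot": [0, 0, 0], "fingers": 255}, {"linear": [-0.02, 0, 0], "delta_rot": [0, 0, 0], "fingers": 255}, {"linear": [-0.028, 0, 0], "delta_rot": [0, 0, 0], "fingers": 255}, {"linear": [-0.036, 0, 0], "delta_rot": [0, 0, 0], "fingers": 255}, {"linear": [-0.044, 0, 0], "delta_rot": [0, 0, 0], "fingers": 255}, {"linear": [-0.05, 0, 0], "delta_rot": [0, 0, 0], "fingers": 255}, {"linear": [-0.05, 0, 0], "delta_rot": [0, 0, 0], "fingers": 255}]}}

```text
time: 10.15
tool_pos: [0.588, 0.0984, 0.0364]
tool_rot: [0.0, 0.68, 0.733, -0.0]
contact_force: [-0.2, 0.8, -1.2]
gripper_width: 0.265
```

```bash
python3 -c "
from h import *
show();st()
im=eyes.grab_frame('top')[:,:,::-1].copy(); cv2.imwrite('pics/t4.png',im)
im=eyes.grab_frame('scene')[:,:,::-1].copy(); cv2.imwrite('pics/s4.png',im); cv2.imwrite('pics/g4.png',cv2.resize(im[165:250,230:340],None,fx=6,fy=6,interpolation=cv2.INTER_CUBIC))
import tri
P=tri.rodline('pics/t4.png',255,280,203,235);a,n,r=tri.rob(*P.T);W=[back('top',u,np.polyval(a,u),.0442)[:2] for u in(255,280)];d=W[1]-W[0];print(n,r,'yaw',np.arctan2(d[1],d[0]),[(w-tri.C)@tri.ey*1000 for w in W])"
```

```text
t 10.15 pos [0.588  0.0984 0.0364] yaw 1.6457 z [ 1.e-04 -1.e-04 -1.e+00] F [-0.2  0.8 -1.2] M [ 0.05  0.06 -0.02] w 0.265
TCP ex,ey -207.2 1.5 z 36.4 tip-past-face~ 60.3 F ex,ey,z -0.8 -0.1 -1.2 M [ 0.05  0.06 -0.02]
25 0.1400410382235293 yaw -1.4863991143694846 [np.float64(0.14787048080185553), np.float64(0.08123511655984128)]
```

View pics/g4.png

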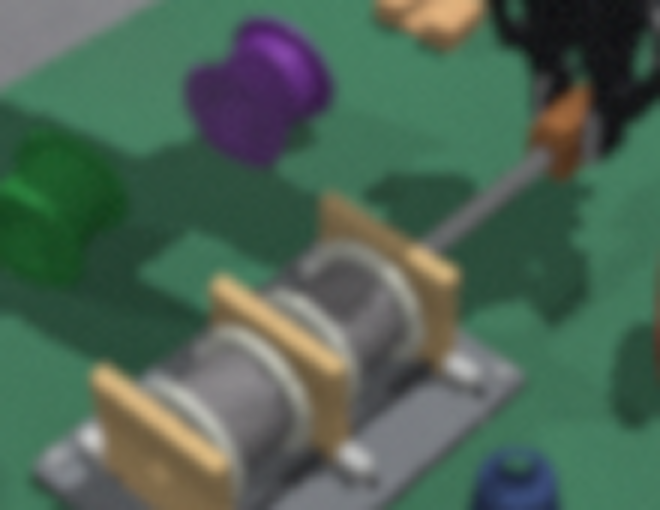

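Call:
{"method": "apply_moves", "body": {"commands": [{"linear": [-0.001, 0.0005, 0], "delta_rot": [0, 0, 0], "fingers": 255}, {"linear": [-0.004, 0.0009, 0], "delta_rot": [0, 0, 0], "fingers": 255}, {"linear": [-0.008, 0.001, 0], "delta_rot": [0, 0, 0], "fingers": 255}, {"linear": [-0.01, 0.001, 0], "delta_rot": [0, 0, 0], "fingers": 255}, {"linear": [-0.012, 0.001, 0], "delta_rot": [0, 0, 0], "fingers": 255}, {"linear": [-0.014, 0.001, 0], "delta_rot": [0, 0, 0], "fingers": 255}, {"linear": [-0.016, 0.001, 0], "delta_rot": [0, 0, 0], "fingers": 255}, {"linear": [-0.018, 0.001, 0], "delta_rot": [0, 0, 0], "fingers": 255}]}}

```text
time: 11.05
tool_pos: [0.5903, 0.0812, 0.0364]
tool_rot: [0.0, 0.68, 0.733, -0.0]
contact_force: [0.4, -0.0, -1.5]
gripper_width: 0.268
```

```bash
python3 -c "
from h import *
show();st()"
```

```text
t 11.05 pos [0.5903 0.0812 0.0364] yaw 1.6468 z [ 0.e+00 -1.e-04 -1.e+00] F [ 0.4 -0.  -1.5] M [ 0.05 -0.03  0.01] w 0.268
TCP ex,ey -189.9 2.3 z 36.4 tip-past-face~ 77.6 F ex,ey,z 0.1 0.4 -1.5 M [ 0.05 -0.03  0.01]
```

Through the middle plate without contact. Now advance up to the far plate, which starts at a depth of 142 mm.

Call:
{"method": "apply_moves", "body": {"commands": [{"linear": [-0.007, 0.0001, 0], "delta_rot": [0, 0, 0], "fingers": 255}, {"linear": [-0.014, 0.0001, 0], "delta_rot": [0, 0, 0], "fingers": 255}, {"linear": [-0.021, 0.0002, 0], "delta_rot": [0, 0, 0], "fingers": 255}, {"linear": [-0.028, 0.0003, 0], "delta_rot": [0, 0, 0], "fingers": 255}, {"linear": [-0.036, 0.0004, 0], "delta_rot": [0, 0, 0], "fingers": 255}, {"linear": [-0.044, 0.0004, 0], "delta_rot": [0, 0, 0], "fingers": 255}, {"linear": [-0.052, 0.0005, 0], "delta_rot": [0, 0, 0], "fingers": 255}, {"linear": [-0.054, 0.0005, 0], "delta_rot": [0, 0, 0], "fingers": 255}]}}

```text
time: 11.85
tool_pos: [0.595, 0.0266, 0.0364]
tool_rot: [0.0, 0.68, 0.733, -0.0]
contact_force: [0.2, 0.1, -0.9]
gripper_width: 0.264
```

```bash
python3 -c "
from h import *
show();st()
im=eyes.grab_frame('top')[:,:,::-1].copy(); cv2.imwrite('pics/t5.png',im); cv2.imwrite('pics/g5.png',cv2.resize(im[175:260,230:390],None,fx=5,fy=5,interpolation=cv2.INTER_NEAREST))
"
```

```text
t 11.85 pos [0.595  0.0266 0.0364] yaw 1.6459 z [ 1.e-04 -2.e-04 -1.e+00] F [ 0.2  0.1 -0.9] M [ 0.12  0.02 -0.01] w 0.264
TCP ex,ey -135.1 2.4 z 36.4 tip-past-face~ 132.4 F ex,ey,z -0.1 0.2 -0.9 M [ 0.12  0.02 -0.01]
```

View pics/g5.png

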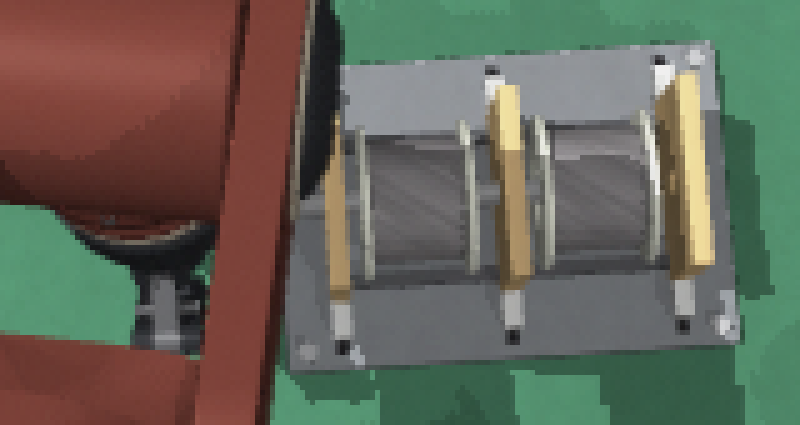

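Call:
{"method": "apply_moves", "body": {"commands": [{"linear": [-0.004, 0, 0], "delta_rot": [0, 0, 0], "fingers": 255}, {"linear": [-0.008, 0.0001, 0], "delta_rot": [0, 0, 0], "fingers": 255}, {"linear": [-0.01, 0.0001, 0], "delta_rot": [0, 0, 0], "fingers": 255}, {"linear": [-0.012, 0.0001, 0], "delta_rot": [0, 0, 0], "fingers": 255}, {"linear": [-0.014, 0.0001, 0], "delta_rot": [0, 0, 0], "fingers": 255}, {"linear": [-0.016, 0.0002, 0], "delta_rot": [0, 0, 0], "fingers": 255}, {"linear": [-0.018, 0.0002, 0], "delta_rot": [0, 0, 0], "fingers": 255}, {"linear": [-0.018, 0.0002, 0], "delta_rot": [0, 0, 0], "fingers": 255}]}}

```text
time: 12.7
tool_pos: [0.5965, 0.0095, 0.0364]
tool_rot: [0.0, 0.68, 0.733, -0.0]
contact_force: [-0.7, 0.4, -1.1]
gripper_width: 0.265
```

```bash
python3 -c "
from h import *
show();st()
im=eyes.grab_frame('scene')[:,:,::-1].copy(); cv2.imwrite('pics/g6.png',cv2.resize(im[165:270,230:340],None,fx=5,fy=5,interpolation=cv2.INTER_CUBIC))
"
```

```text
t 12.7 pos [0.5965 0.0095 0.0364] yaw 1.6467 z [ 1.e-04 -1.e-04 -1.e+00] F [-0.7  0.4 -1.1] M [ 0.07 -0.04  0.01] w 0.265
TCP ex,ey -117.9 2.4 z 36.4 tip-past-face~ 149.6 F ex,ey,z -0.5 -0.6 -1.1 M [ 0.07 -0.04  0.01]
```

View pics/g6.png

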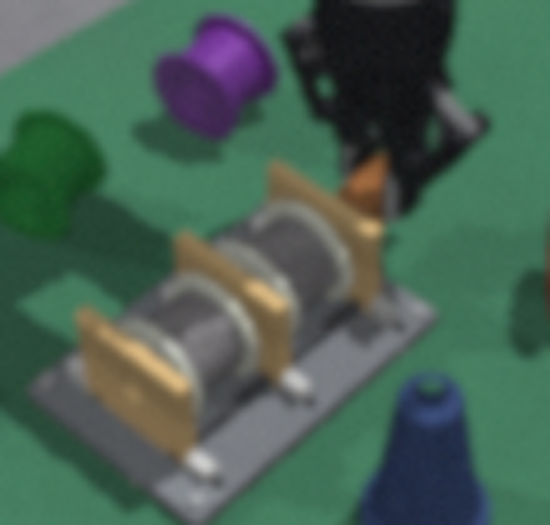

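Call:
{"method": "apply_moves", "body": {"commands": [{"linear": [-0.003, 0, 0], "delta_rot": [0, 0, 0], "fingers": 255}, {"linear": [-0.006, 0.0001, 0], "delta_rot": [0, 0, 0], "fingers": 255}, {"linear": [-0.009, 0.0001, 0], "delta_rot": [0, 0, 0], "fingers": 255}, {"linear": [-0.011, 0.0001, 0], "delta_rot": [0, 0, 0], "fingers": 255}, {"linear": [-0.013, 0.0001, 0], "delta_rot": [0, 0, 0], "fingers": 255}, {"linear": [-0.014, 0.0001, 0], "delta_rot": [0, 0, 0], "fingers": 255}, {"linear": [-0.015, 0.0001, 0], "delta_rot": [0, 0, 0], "fingers": 255}, {"linear": [-0.015, 0.0001, 0], "delta_rot": [0, 0, 0], "fingers": 255}]}}

```text
time: 13.55
tool_pos: [0.5977, -0.0054, 0.0364]
tool_rot: [-0.0, 0.68, 0.733, -0.0]
contact_force: [-0.1, 0.3, -0.9]
gripper_width: 0.269
```

```bash
python3 -c "
from h import *
show();st()
"
```

```text
t 13.55 pos [ 0.5977 -0.0054  0.0364] yaw 1.6467 z [-0. -0. -1.] F [-0.1  0.3 -0.9] M [ 0.03 -0.03 -0.01] w 0.269
TCP ex,ey -103.0 2.3 z 36.4 tip-past-face~ 164.5 F ex,ey,z -0.3 -0.1 -0.9 M [ 0.03 -0.03 -0.01]
```

Call:
{"method": "apply_moves", "body": {"commands": [{"linear": [-0.0005, 0, 0], "delta_rot": [0, 0, 0], "fingers": 255}, {"linear": [-0.001, 0, 0], "delta_rot": [0, 0, 0], "fingers": 255}, {"linear": [-0.0015, 0, 0], "delta_rot": [0, 0, 0], "fingers": 255}, {"linear": [-0.002, 0, 0], "delta_rot": [0, 0, 0], "fingers": 255}, {"linear": [-0.0025, 0, 0], "delta_rot": [0, 0, 0], "fingers": 255}, {"linear": [-0.003, 0, 0], "delta_rot": [0, 0, 0], "fingers": 255}, {"linear": [-0.0035, 0, 0], "delta_rot": [0, 0, 0], "fingers": 255}, {"linear": [-0.0035, 0, 0], "delta_rot": [0, 0, 0], "fingers": 255}]}}

```text
time: 14.35
tool_pos: [0.598, -0.0088, 0.0364]
tool_rot: [0.0, 0.68, 0.733, -0.0]
contact_force: [0.8, 0.2, -1.7]
gripper_width: 0.268
```

```bash
python3 -c "
from h import *
show();st()
"
```

```text
t 14.35 pos [ 0.598  -0.0088  0.0364] yaw 1.6468 z [ 0.e+00 -1.e-04 -1.e+00] F [ 0.8  0.2 -1.7] M [ 0.01  0.   -0.  ] w 0.268
TCP ex,ey -99.5 2.3 z 36.4 tip-past-face~ 168.0 F ex,ey,z -0.1 0.8 -1.7 M [ 0.01  0.   -0.  ]
```

No contact yet, so I'll step in further in small steps.

Call:
{"method": "apply_moves", "body": {"commands": [{"linear": [-0.0005, 0, 0], "delta_rot": [0, 0, 0], "fingers": 255}, {"linear": [-0.001, 0, 0], "delta_rot": [0, 0, 0], "fingers": 255}, {"linear": [-0.0015, 0, 0], "delta_rot": [0, 0, 0], "fingers": 255}, {"linear": [-0.002, 0, 0], "delta_rot": [0, 0, 0], "fingers": 255}, {"linear": [-0.0025, 0, 0], "delta_rot": [0, 0, 0], "fingers": 255}, {"linear": [-0.003, 0, 0], "delta_rot": [0, 0, 0], "fingers": 255}, {"linear": [-0.003, 0, 0], "delta_rot": [0, 0, 0], "fingers": 255}, {"linear": [-0.003, 0, 0], "delta_rot": [0, 0, 0], "fingers": 255}]}}

```text
time: 15.15
tool_pos: [0.598, -0.009, 0.0364]
tool_rot: [-0.002, 0.68, 0.733, 0.002]
contact_force: [-0.8, 10.6, 1.0]
gripper_width: 0.263
```

```bash
python3 -c "
from h import *
show();st()
im=eyes.grab_frame('scene')[:,:,::-1].copy(); cv2.imwrite('pics/g7.png',cv2.resize(im[165:270,230:340],None,fx=5,fy=5,interpolation=cv2.INTER_CUBIC))
"
```

```text
t 15.15 pos [ 0.598  -0.009   0.0364] yaw 1.6468 z [-5.e-04  5.e-03 -1.e+00] F [-0.8 10.6  1. ] M [ 1.62  0.12 -0.02] w 0.263
TCP ex,ey -99.3 2.3 z 36.4 tip-past-face~ 168.2 F ex,ey,z -10.6 0.1 1.0 M [ 1.62  0.12 -0.02]
```

View pics/g7.png

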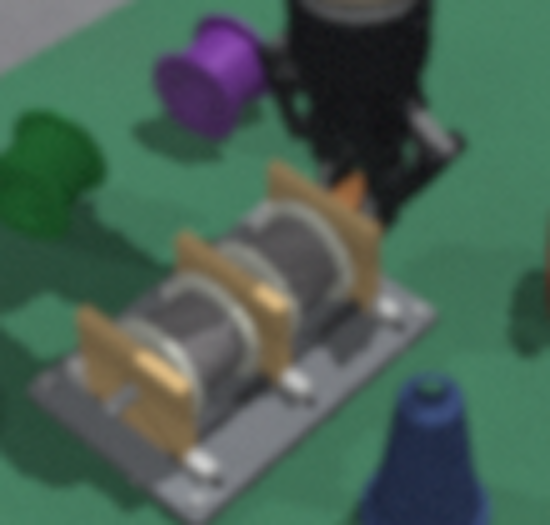

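Call:
{"method": "apply_moves", "body": {"commands": [{"linear": [0.001, 0, 0], "delta_rot": [0, 0, 0], "fingers": 255}, {"linear": [0.0018, 0, 0], "delta_rot": [0, 0, 0], "fingers": 255}, {"linear": [0.0018, 0, 0], "delta_rot": [0, 0, 0], "fingers": 255}, {"linear": [0.0018, 0, 0], "delta_rot": [0, 0, 0], "fingers": 60}, {"linear": [0.0018, 0, 0], "delta_rot": [0, 0, 0], "fingers": 60}, {"linear": [0.0018, 0, 0], "delta_rot": [0, 0, 0], "fingers": 60}, {"linear": [0.0018, 0, 0], "delta_rot": [0, 0, 0], "fingers": 60}, {"linear": [0.0018, 0, 0], "delta_rot": [0, 0, 0], "fingers": 60}]}}

```text
time: 16.0
tool_pos: [0.5981, -0.0103, 0.0365]
tool_rot: [0.0, 0.68, 0.733, -0.0]
contact_force: [-0.0, -0.2, 0.2]
gripper_width: 0.767
```

```bash
python3 -c "
from h import *
show();st()
im=eyes.grab_frame('scene')[:,:,::-1].copy(); cv2.imwrite('pics/g8.png',cv2.resize(im[165:270,230:340],None,fx=5,fy=5,interpolation=cv2.INTER_CUBIC))
"
```

```text
t 16.0 pos [ 0.5981 -0.0103  0.0365] yaw 1.6466 z [ 3.e-04 -4.e-04 -1.e+00] F [-0.  -0.2  0.2] M [ 0.01 -0.02 -0.06] w 0.767
TCP ex,ey -98.1 2.3 z 36.5 tip-past-face~ 169.4 F ex,ey,z 0.2 -0.0 0.2 M [ 0.01 -0.02 -0.06]
```

View pics/g8.png

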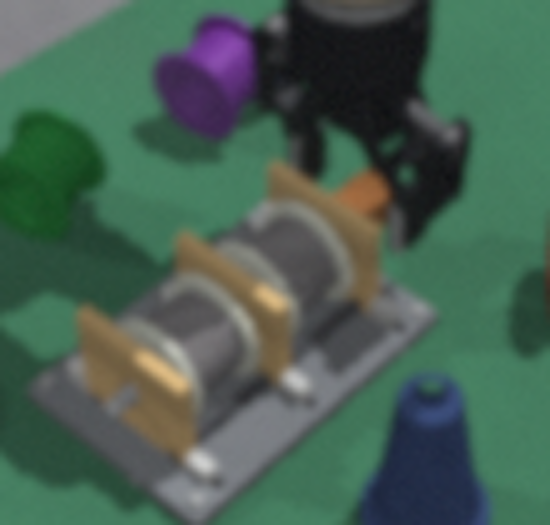

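Released: the handle sits against the plate at crop (362,200) and the nose is out at (122,400). Now I'll lift straight up.

Call:
{"method": "apply_moves", "body": {"commands": [{"linear": [0, 0, -0.01], "delta_rot": [0, 0, 0], "fingers": 30}, {"linear": [0, 0, -0.03], "delta_rot": [0, 0, 0], "fingers": 30}, {"linear": [0, 0, -0.06], "delta_rot": [0, 0, 0], "fingers": 30}, {"linear": [0, 0, -0.1], "delta_rot": [0, 0, 0], "fingers": 30}, {"linear": [0, 0, -0.14], "delta_rot": [0, 0, 0], "fingers": 30}, {"linear": [0.04, 0, -0.18], "delta_rot": [0, 0, 0], "fingers": 30}, {"linear": [0.09, 0, -0.2], "delta_rot": [0, 0, 0], "fingers": 30}, {"linear": [0.14, 0, -0.2], "delta_rot": [0, 0, 0], "fingers": 30}]}}

```text
time: 16.85
tool_pos: [0.59, 0.1213, 0.2417]
tool_rot: [0.003, 0.68, 0.733, 0.003]
contact_force: [0.4, 0.8, -0.4]
gripper_width: 0.881
```

Call:
{"method": "apply_moves", "body": {"commands": [{"linear": [0.05, -0.03, 0], "delta_rot": [0, 0, 0], "fingers": 30}, {"linear": [0.1, -0.06, 0], "delta_rot": [0, 0, 0], "fingers": 30}, {"linear": [0.15, -0.1, 0], "delta_rot": [0, 0, 0], "fingers": 30}, {"linear": [0.15, -0.1, 0], "delta_rot": [0, 0, 0], "fingers": 30}, {"linear": [0.15, -0.1, 0], "delta_rot": [0, 0, 0], "fingers": 30}, {"linear": [0.15, -0.1, 0], "delta_rot": [0, 0, 0], "fingers": 30}, {"linear": [0.15, -0.1, 0], "delta_rot": [0, 0, 0], "fingers": 30}, {"linear": [0.15, -0.1, 0], "delta_rot": [0, 0, 0], "fingers": 30}]}}

```text
time: 17.65
tool_pos: [0.4778, 0.2615, 0.2359]
tool_rot: [0.0, 0.68, 0.733, 0.0]
contact_force: [-0.3, 0.2, -0.4]
gripper_width: 0.883
```

```bash
python3 -c "
from h import *
show()
im=eyes.grab_frame('top')[:,:,::-1].copy(); cv2.imwrite('pics/t9.png',im); cv2.imwrite('pics/g9.png',cv2.resize(im[175:260,250:390],None,fx=5.5,fy=5.5,interpolation=cv2.INTER_NEAREST))
im=eyes.grab_frame('scene')[:,:,::-1].copy(); cv2.imwrite('pics/s9.png',im)
"
```

```text
t 17.65 pos [0.4778 0.2615 0.2359] yaw 1.6451 z [ 3.e-04 -2.e-04 -1.e+00] F [-0.3  0.2 -0.4] M [0.02 0.01 0.01] w 0.883
```

View pics/g9.png

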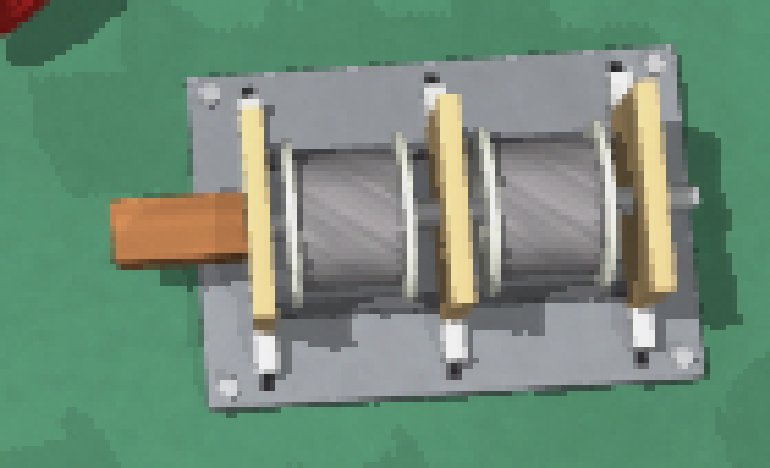

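View pics/s9.png

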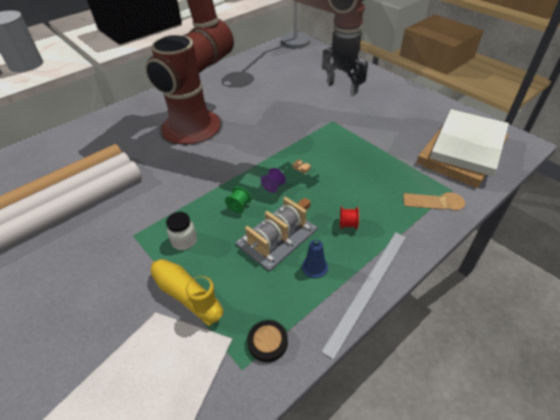

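```bash
python3 -c "
from h import *
from m import *
for u,v,z in((112/5.5+249.5,234/5.5+174.5,.055),(699/5.5+249.5,196/5.5+174.5,.043)):
    d=back('top',u,v,z)[:2]-b[:2]; print(d@ex*1000,d@ey*1000)
"
```

```text
-124.51086993303385 -0.6399868668833495
92.74287019830217 0.6480070907944999
```

```bash
python3 -c "
from plant import job_done
print(job_done())"
```

```text
the job is handed in; nothing more can be done
None
```

The axle is fully home, locking both reels into the stand, and I've let go and handed the job in. It took about 18 s of the 58 s allowed.

- **What I did:** I gripped the axle by its handle, found the plate row about 1 mm off the base centre in the top image, and squared the rod to the stand. It went through the end plate, first reel, middle plate, second reel and far plate with no contact force I could measure. When the handle met the end plate I felt about 11 N, so I eased off, opened the fingers and lifted straight up.
- **Last checks:**
  - In the final top picture, the handle's back end is at x = -124.5 mm from the base centre (-125 expected) and the nose is at +92.7 mm (+92 expected). That puts it home within the camera's error.
  - The rod shows between the plates and past the far plate.
  - The shoe last, jar, cone and coloured reels look to be where they started, judged by eye.
- **Disagreements:**
  - My first estimate of the plate row from hand-picked pixels was about 2 mm off. A finer edge measurement replaced it.
  - The scene camera puts the stand about 2 mm from where the top camera does, so I aimed with the top camera.

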